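Prop up the class tablet and stop its foot with the board ruler

ROBOT

A 6-joint arm with a two-finger parallel gripper is mounted at the origin on the work surface. World frame = base frame: x ahead of the robot, y to its left, z up, the work surface at z = 0. Lengths are in mm, angles in rad, forces in N, time in s.
With the tool pointing down it reaches from about 275 to 750 mm from the base axis. Payload 10.2 kg.
Tool frame: the origin (TCP) lies midway between the tips of the shut fingers; the grasp point (between the pads) lies 19 mm behind it (manip.grip_point_offset is the distance from the TCP to the grasp point, in mm); z points along the fingers, y is the direction in which the jaws open and shut (so a half turn about z gives the same grasp; the last joint's range is limited). The gripper opens to 85 mm and grips with 20 to 120 N. Pads are 22 mm wide; open, the fingers measure 114 mm over their backs; the gripper's body (76 mm by 85 mm) begins 54 mm behind the grasp point. The pads swing forward as they close: fully open they stand 13 mm farther back than shut.
Start: joints at [-1.44, 0.313, 1.498, -0, 1.331, -0.223], TCP at [181.882, -492.494, 231.294] pointing down, gripper open.
Joint ranges: [-2.94, 2.94], [-0.97, 2.17], [0.19, 2.56], [-1.23, 4.37], [0.02, 3.11], [-2.88, 2.88]. Speed limits (rad/s): [2.39, 2.39, 3.01, 3.14, 3.14, 3.14].

INTERFACE

Orientations are given as a unit quaternion [w, x, y, z].
In Python, from bench import manip, cams gives the robot as it stands.
- The arm moves only by the tool send_rows, never from a script. Its arguments are lists of equal length, an entry for each row: "claw": the gripper command: -1 is fully open, 1 is shut, values between are in proportion; "offset": the shift along the tool's x, y, z in m, a list of three; "twist": the turn about the tool's z in degrees. A call has 1 to 20 rows; each row is the pose to reach, as a shift and turn from the pose measured when the call began, along the tool's axes at that moment; what a row does not reach only later rows make up. A row lasts 1/10 s, in which the tool goes at most 50 mm and 8.59 degrees, less where a joint would pass 70% of its speed; a pose out of reach is approached as far as the arm can. A call with a gripper value outside its range is refused whole. The fingers move at their own pace and stop on an object; the grip force is fixed at half the most. Time passes only in rows, so rows that repeat a pose let the fingers close. It gives the time, the measured TCP pose, the force and the opening at its end, in the units of the state.
- manip.get_state(): the state, without advancing time (a new reading comes with each control period).
- cams.get_image(name): name is "scene" or "top"; returns a dict with "image" (480x640x3 uint8, blue, green, red), "fx", "fy", "cx", "cy" (pixels), "D" ([k1, k2, p1, p2, k3] as OpenCV has them; the pictures are not rectified), "R" (3x3) and "t" (3): a world point X has camera coordinates R X + t. Camera axes: x right, y down, z forward; pixel columns grow to the right and rows downward; lengths in mm; the calibration is good to about 2 mm. A picture is of the moment at which its call begins. There is no depth.
- manip.close_job(): hands the job in, once; it reports no verdict.
The state is a dict: "time": time; "qpos": joint angles; "dq": joint speeds; "joint_efforts": joint torques, N m; "tool_pos": TCP position; "orientation": TCP orientation; "ft_force": force on the tool from outside, world axes, zero at the start; "torque": the same for the moment, N m; "opening": finger opening in mm.
Only numpy, scipy, OpenCV 4.12 (cv2) and the standard library are available. Lean on these libraries where they do the work, as an engineer would, in place of code of your own. Each camera call takes 0.05 s, during which the arm holds its last target. There are 200 camera calls.

TASK

Lift the tablet out of the charging stand and prop it up against the plywood box: its foot on the table in front of the long side that faces away from the robot, leaning back about 20 degrees onto the box's top edge, centred on that side and square with it, the screen facing out away from the box. Then lay the wooden board ruler flat on the table with one long edge flush along the tablet's foot and its middle at the tablet's middle, so that the foot cannot creep. Leave the whiteboard in its slot, and do not knock over or push about the glass beaker that stands between the stand and the box.

Things in the scene. Friction and masses are not known exactly. Their poses are not given: they have to be found in the camera images.
- tablet: tablet computer in a black case: 120 mm wide (y), 170 mm tall (z), 10 mm thick (x), about 0.32 kg. Origin at the centre of its lower edge face (the underside as it stands); z up along its height, x points out of the screen (white page with a bar chart). It starts upright in one slot of the charging stand, its lower 42 mm inside the slot, screen roughly towards +x
- tablet_foot (a point): middle of the tablet's lower edge on the screen side, 5 mm in front of the tablet's origin; the ruler's edge goes against this edge
- box: plywood box full of weights, too heavy to shift: 80 mm deep (x), 150 mm wide (y), 95 mm high, flat faces. Origin at the centre of its underside; its +x face, 40 mm from the origin, is the long side facing away from the robot
- stand: grey charging stand, fixed: 130 mm (x) by 150 mm (y), 50 mm high, with two upright slots along y, 13 mm wide, centred at x = -30 and +30 mm, floors at 8 mm. Origin at the centre of its underside. It and the box may be on either side of the table
- whiteboard: mini whiteboard with a wooden frame, 130 mm wide, 100 mm tall, 10 mm thick, upright in the stand's other slot; stays there. Origin at the centre of its underside
- ruler: wooden board ruler lying flat: blade 180 mm long (y), 50 mm wide (x), 8 mm thick; on the middle of its top a grip block 50 mm long (y), 22 mm wide (x), rising from 8 to 34 mm height. Origin at the centre of its underside, z up; its long edges are 25 mm from the origin. Gripped by the ends of the block (closing along y), the gripper stays clear of the leaning tablet. About 0.14 kg
- beaker: glass beaker, 66 mm wide, 85 mm high, between the box and the stand on the robot's side; leave alone. Origin at the centre of its underside
Mind the look-alikes: they are no part of the job. What is shaped like the tablet but purple or red is not meant. Several things have the shape of the ruler; the one meant has the colours described above.

How it is judged (in metres and radians):
On the way, in this order (a step that is already met when the one before it is completed fails the run):
1. the tablet leans against the box, foot on the table, let go (angle between tablet's own z axis and vertical between 0.14 and 0.6 rad and height (world z) of tablet below 0.006 m and x of tablet in the frame of box between 0.04 and 0.125 m and y of tablet in the frame of box between -0.03 and 0.03 m and x of box in the frame of tablet below 0 m and angle between the y axis of tablet and the y axis of box, either way round below 0.15 rad and contact force between tablet and box above 0.1 N and contact force between the fingers and tablet below 0.05 N and linear speed of tablet below 0.02 m/s), for 0.3 s.
2. the ruler lies flush along the foot of the leaning tablet, let go (all of step 1 and (x of tablet_foot in the frame of ruler between 0.022 and 0.029 m or x of tablet_foot in the frame of ruler between -0.029 and -0.022 m) and y of tablet_foot in the frame of ruler between -0.03 and 0.03 m and angle between the y axis of ruler and the y axis of tablet, either way round below 0.07 rad and height (world z) of ruler below 0.004 m and angle between ruler's own z axis and vertical below 0.05 rad and contact force between the fingers and ruler below 0.05 N and linear speed of ruler below 0.02 m/s), for 0.3 s.
At the end, for the whole second after the job is handed in: Tablet: foot on the table, resting on the far side of the box, leaning 8 to 34 degrees, centred within 30 mm, square within 8 degrees, screen out. Ruler: flat, long edge within 4 mm of the tablet's lower front edge, parallel within 4 degrees, centred within 30 mm. Both released, at rest (all of step 2); the robot touches nothing.
It fails at once if the tablet falls over (angle between tablet's own z axis and vertical above 1 rad).
It fails at once if the whiteboard is moved from its slot (more than 25 mm) (distance of whiteboard from where it was at the start of the episode above 0.025 m).
It fails at once if the beaker between box and stand is knocked over or pushed more than 30 mm (distance of beaker from where it was at the start of the episode above 0.03 m or angle between beaker's own z axis and vertical above 0.5 rad).
It also fails if it takes over 67 s, if anything falls off the work surface, if the arm or the gripper's body presses on something with over 40 N, if the wrist force passes 120 N, or if a joint passes its speed limit or range.

## Working session

There is one attempt and no reset: what is moved stays moved. The work goes in short steps, Python scripts to look and compute and a tool call to move; the robot and the scene stay as the last step left them, time stands still between calls to the robot, and variables do not carry over. Pictures are saved under pics/ and viewed, about 8 in all and at most 12, crops included, and the job is handed in when it is done.

Besides the shell and the picture viewer there is one more tool, called after "Call:" as name(argument=value, ...), one argument or row to a line, values as JSON. send_rows: Moves the arm, as the interface text tells. Its arguments: {"type":"object","properties":{"claw":{"type":"array","items":{"type":"number"}},"offset":{"type":"array","items":{"type":"array","items":{"type":"number"}}},"twist":{"type":"array","items":{"type":"number"}}},"required":["claw","offset","twist"]}

```bash
mkdir -p pics; python3 - <<'E'
from bench import manip,cams
import cv2,numpy as np
print(manip.get_state())
for n in("scene","top"):
    d=cams.get_image(n); cv2.imwrite(f"pics/{n}0.png",d["image"])
    np.savez(f"pics/{n}0.npz",**{k:np.array(d[k]) for k in d})
    print(n,d["fx"],d["cx"],d["cy"],d["D"],np.round(-np.array(d["R"]).T@np.array(d["t"])),np.round(d["R"],3).tolist())
E
```

```text
{'time': 0.0, 'qpos': array([-1.44038266e+00,  3.13445691e-01,  1.49846285e+00,  1.00030511e-05,
        1.33099503e+00, -2.23397992e-01]), 'dq': array([-0.00017327, -0.00067953,  0.00099802, -0.00061102,  0.00157202,
        0.000495  ]), 'joint_efforts': array([-1.63980934e-03, -4.12269616e+01, -2.59745747e+01, -2.69933844e-04,
        4.17084244e-03,  9.79975908e-06]), 'tool_pos': array([ 181.85644885, -492.21437064,  230.72758113]), 'orientation': array([-6.54528687e-04,  9.84392929e-01,  1.75983330e-01,  3.53152815e-05]), 'ft_force': array([ 0.01085435, -0.03246825,  0.2584364 ]), 'torque': array([ 0.02114829, -0.01770224,  0.0369758 ]), 'opening': 85.65301904059437}
scene 439.64768197739573 322.9500569179503 232.68546373846354 [0.02018919 0.         0.         0.         0.        ] [1189.  345.  599.] [[-0.47, 0.882, -0.017], [0.478, 0.239, -0.845], [-0.742, -0.405, -0.534]]
top 447.1891243226919 325.3890454582187 237.4229682503427 [-0.04813474  0.          0.          0.          0.        ] [362. -86. 895.] [[0.002, -1.0, -0.005], [-0.994, -0.002, -0.111], [0.111, 0.005, -0.994]]
```

```bash
cat > h.py <<'E'
import numpy as np,cv2
def load(n): return dict(np.load(f"pics/{n}.npz"))
def grab(n,tag):
    from bench import cams
    d=cams.get_image(n); cv2.imwrite(f"pics/{tag}.png",d["image"]); np.savez(f"pics/{tag}.npz",**{k:np.array(d[k]) for k in d}); return load(tag)
def ray(d,uv):
    K=np.array([[d["fx"],0,d["cx"]],[0,d["fy"],d["cy"]],[0,0,1]],float)
    p=cv2.undistortPoints(np.array(uv,float).reshape(-1,1,2),K,np.array(d["D"],float)).reshape(-1,2)
    v=np.c_[p,np.ones(len(p))]@d["R"]; return -d["R"].T@np.ravel(d["t"]),v/np.linalg.norm(v,axis=1)[:,None]
def onz(d,uv,z):
    c,v=ray(d,uv); return c+v*((z-c[2])/v[:,2])[:,None]
def tri(d1,p1,d2,p2):
    out=[]
    for a,b in zip(p1,p2):
        c1,v1=ray(d1,[a]);c2,v2=ray(d2,[b]);A=np.c_[v1[0],-v2[0]];s=np.linalg.lstsq(A,c2-c1,rcond=None)[0]
        q1=c1+s[0]*v1[0];q2=c2+s[1]*v2[0];out.append(np.r_[(q1+q2)/2,np.linalg.norm(q1-q2)])
    return np.array(out)
def proj(d,X):
    K=np.array([[d["fx"],0,d["cx"]],[0,d["fy"],d["cy"]],[0,0,1]],float)
    return cv2.projectPoints(np.array(X,float).reshape(-1,1,3),cv2.Rodrigues(d["R"])[0],np.ravel(d["t"]).astype(float),K,np.array(d["D"],float))[0].reshape(-1,2)
E
```

```text
(no output)
```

View pics/scene0.png

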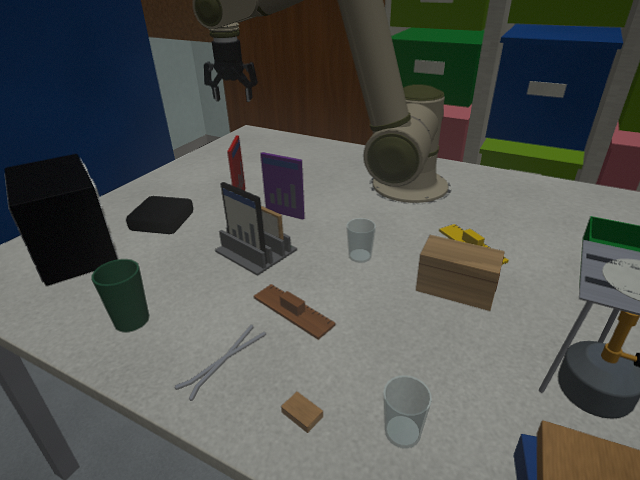

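View pics/top0.png

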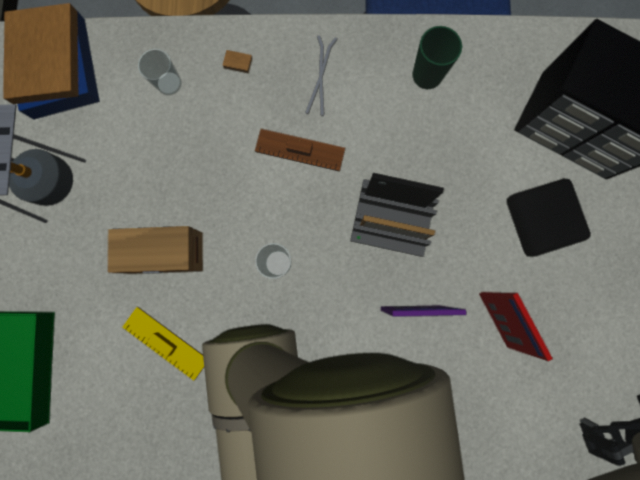

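Candidates for the tablet are the black one in the stand (scene 243,215; top 405,190), the purple one (283,185) and the red one (236,165). I choose the black one. Candidates for the ruler are the brown wooden one (scene 293,308; top 300,150) and the yellow one (470,240). I choose the brown one. The box is at top 150,250, the beaker at 273,261 and the whiteboard at top 398,226. Next I'll check the choice with one close crop.

```bash
python3 - <<'E'
import cv2,numpy as np
t=cv2.imread("pics/top0.png");s=cv2.imread("pics/scene0.png")
f=lambda im,x,y,w,h,k:cv2.resize(im[y:y+h,x:x+w],None,fx=k,fy=k,interpolation=cv2.INTER_CUBIC)
a=f(t,240,120,210,145,3.8)[:, :800]; b=np.hstack([f(s,205,170,140,170,2.9)[:,:400]])
cv2.imwrite("pics/c1.png",np.clip(f(t,240,120,210,145,3.8).astype(float)*1.4,0,255))
cv2.imwrite("pics/c2.png",np.clip(f(s,205,170,310,170,2.58).astype(float)*1.4,0,255))
E
```

```text
[ WARN:0@0.049] global loadsave.cpp:1063 imwrite_ Unsupported depth image for selected encoder is fallbacked to CV_8U.
```

View pics/c1.png

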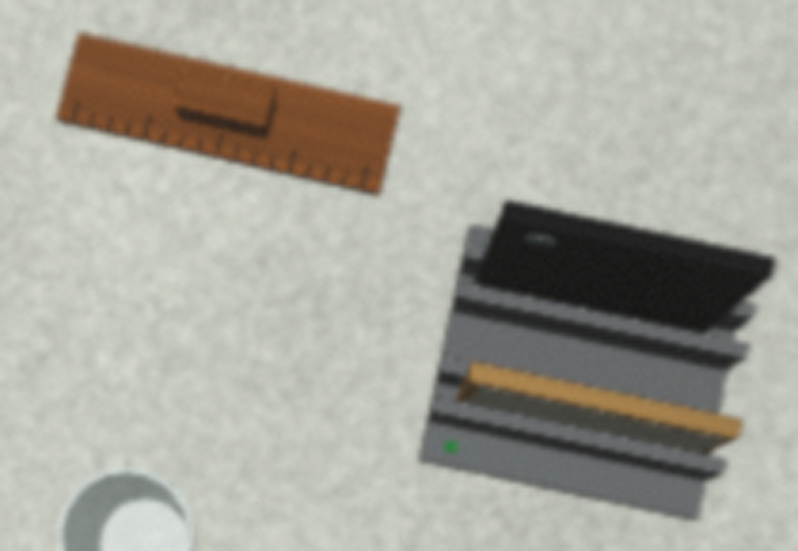

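View pics/c2.png

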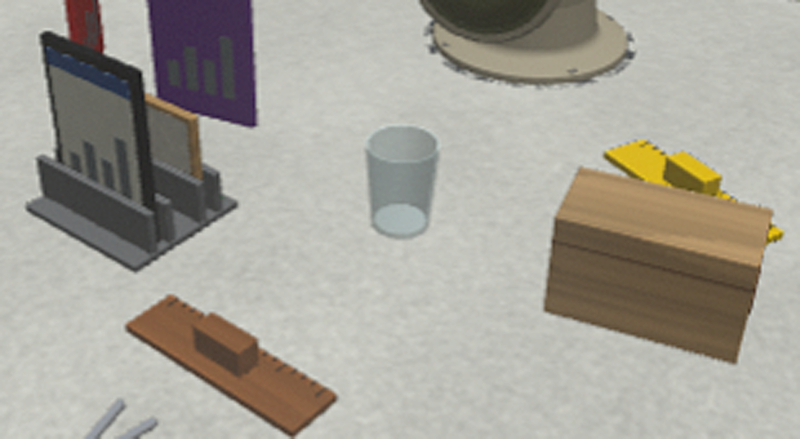

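The black tablet with the white chart screen is in the far slot. Its top corners are at crop 1 (505,203) and (773,260). The whiteboard is behind it at (605,400), the brown ruler is at (228,113), and the box is at the right of crop 2 with its front top edge from (556,220) to (757,265).

```bash
python3 - <<'E'
from h import *
T=load("top0");S=load("scene0")
tc=lambda L:(np.array(L,float)+.5)/3.8+[239.5,119.5]
sc=lambda L:(np.array(L,float)+.5)/2.58+[204.5,169.5]
np.set_printoptions(precision=1,suppress=True)
q=tri(T,tc([[505,203],[773,260]]),S,sc([[146,77],[43,34]]));print("tablet front top",q)
# box top: colour mask in top
im=T["image"];hsv=cv2.cvtColor(im,cv2.COLOR_BGR2HSV)
m=((hsv[...,1]>70)&(hsv[...,0]<25)&(hsv[...,2]>95)).astype(np.uint8)
b=np.zeros_like(m);b[215:285,95:215]=m[215:285,95:215]
r=cv2.minAreaRect(max(cv2.findContours(b,0,1)[0],key=cv2.contourArea));bp=cv2.boxPoints(r);print(bp)
st=sc([[556,220],[757,265],[772,210],[583,168]])
tt=np.array([[192,227],[108,229],[108,272],[194,271]],float)
print("box tri",tri(T,tt,S,st)); print("scene z95",onz(S,st,95));print("top z95",onz(T,tt,95)); print("scene bot",onz(S,sc([[545,310],[737,360]]),0))
m2=((hsv[...,1]>90)&(hsv[...,0]<25)).astype(np.uint8);b=np.zeros_like(m);b[120:180,245:355]=m2[120:180,245:355]
r=cv2.minAreaRect(max(cv2.findContours(b,0,1)[0],key=cv2.contourArea));rp=cv2.boxPoints(r);print("ruler top z8",onz(T,rp,8),onz(T,rp,8).mean(0))
rs=sc([[128,326],[292,433],[336,397],[173,296]]);R8=onz(S,rs,8);print("ruler scene",R8,R8.mean(0))
# grip block top: top view and scene
print("block tri",tri(T,tc([[180,80],[274,94],[268,127],[177,109]])[[0,1]],S,sc([[222,341],[195,318]])[[0,1]]))
bk=cv2.moments(np.zeros((2,2)));print("beaker",onz(S,sc([[400,222]]),0), onz(S,sc([[402,142]]),85))
print("stand", onz(T,tc([[420,460],[697,518]]),8), onz(S,sc([[136,268],[27,208],[237,207]]),0))
E
```

```text
tablet front top [[ 546.4 -154.8  176.1    9.7]
 [ 523.1 -273.   178.1    2.7]]
[[106.3 228.7]
 [187.  225.5]
 [188.7 269.1]
 [108.1 272.3]]
box tri [[469.5 167.2  88.4   8.7]
 [466.2 317.3  95.1   1.4]
 [387.5 314.7  93.3   3. ]
 [388.5 162.7  88.1  12.4]]
scene z95 [[475.8 173.   95. ]
 [465.5 317.9  95. ]
 [388.8 316.   95. ]
 [394.7 170.1  95. ]]
top z95 [[470.2 161.   95. ]
 [466.4 316.6  95. ]
 [387.9 312.2  95. ]
 [390.5 154.6  95. ]]
scene bot [[468.2 171.2   0. ]
 [459.1 319.8   0. ]]
ruler top z8 [[ 639.6   64.6    8. ]
 [ 687.7   54.9    8. ]
 [ 646.  -119.6    8. ]
 [ 598.4 -108.8    8. ]] [642.9 -27.2   8. ]
ruler scene [[ 646.6 -115.3    8. ]
 [ 688.8   56.7    8. ]
 [ 642.5   68.3    8. ]
 [ 598.8 -104.2    8. ]] [644.2 -23.6   8. ]
block tri [[654.4 -11.3  39.3  15.8]
 [642.9 -52.8  37.3   1.5]]
beaker [[407.9  15.5   0. ]] [[407.8  14.7  85. ]]
stand [[ 454.7 -130.2    8. ]
 [ 424.4 -275.1    8. ]] [[ 573.2 -160.3    0. ]
 [ 543.7 -305.2    0. ]
 [ 454.  -130.     0. ]]
```

```bash
cat >> h.py <<'E'
def plan(x,y,z,yawy,s=None):
    "offset (m, tool axes) and twist (deg) to put TCP at x,y,z with tool y at world angle yawy (deg)"
    from scipy.spatial.transform import Rotation as Ro
    if s is None:
        from bench import manip; s=manip.get_state()
    R=Ro.from_quat(np.roll(s["orientation"],-1)).as_matrix()
    cur=np.degrees(np.arctan2(R[1,1],R[0,1]));tw=-((yawy-cur+180)%360-180)
    print("from",np.round(s["tool_pos"],1),"yaw",round(cur,1),"t",round(s["time"],2),"F",np.round(s["ft_force"],1),"op",round(s["opening"],1))
    print("-> offset",np.round(R.T@(np.array([x,y,z])-s["tool_pos"])/1000,4),"twist",round(tw,1))
E
python3 - <<'E'
from h import *
np.set_printoptions(precision=1,suppress=True)
T=load("top0");S=load("scene0")
tc=lambda L:(np.array(L,float)+.5)/3.8+[239.5,119.5]
sc=lambda L:(np.array(L,float)+.5)/2.58+[204.5,169.5]
print(onz(T,tc([[505,203],[773,260]]),178),onz(S,sc([[146,77],[43,34]]),178))
b=np.array([[106.3,228.7],[187,225.5],[188.7,269.1],[108.1,272.3]]);q=onz(T,b,95);print("box",q,q.mean(0))
plan(531,-214,225,-11)
E
```

```text
[[ 548.6 -158.8  178. ]
 [ 523.9 -274.2  178. ]] [[ 548.5 -147.3  178. ]
 [ 523.  -271.4  178. ]]
box [[466.9 319.8  95. ]
 [472.9 170.2  95. ]
 [393.8 164.3  95. ]
 [387.4 312.   95. ]] [430.3 241.6  95. ]
from [ 181.9 -492.3  230.8] yaw -69.7 t 0.1 F [ 1.2  0.4 -0.1] op 85.5
-> offset [ 0.4 -0.1  0. ] twist -58.7
```

Call:
send_rows(
  claw=[-1, -1, -1, -1, -1, -1, -1, -1, -1, -1, -1, -1, -1, -1, -1],
  offset=[
    [0.424, -0.14, 0],
    [0.424, -0.14, 0],
    [0.424, -0.14, 0],
    [0.424, -0.14, 0],
    [0.424, -0.14, 0],
    [0.424, -0.14, 0],
    [0.424, -0.14, 0],
    [0.424, -0.14, 0],
    [0.424, -0.14, 0],
    [0.424, -0.14, 0],
    [0.424, -0.14, 0],
    [0.424, -0.14, 0],
    [0.424, -0.14, 0],
    [0.424, -0.14, 0],
    [0.424, -0.14, 0],
  ],
  twist=[-58, -58, -58, -58, -58, -58, -58, -58, -58, -58, -58, -58, -58, -58, -58],
)

```text
time: 1.6
tool_pos: [530.7, -214.6, 231.2]
orientation: [-0.0, 0.776, 0.631, 0.0]
ft_force: [-0.1, -0.9, 0.4]
opening: 85.4
```

```bash
python3 - <<'E'
from h import *
np.set_printoptions(precision=4,suppress=True)
d=grab("scene","s1");t=grab("top","t1")
f=lambda im,x,y,w,h,k:cv2.resize(im[y:y+h,x:x+w],None,fx=k,fy=k,interpolation=cv2.INTER_CUBIC)
cv2.imwrite("pics/c3.png",f(d["image"],190,60,150,220,2.5))
plan(531,-213,140,-11.5)
E
```

```text
from [ 530.9 -214.3  231.2] yaw -11.8 t 1.7 F [-0.5 -0.4  0.6] op 85.6
-> offset [ 0.0012 -0.0001  0.0912] twist -0.3
```

View pics/c3.png

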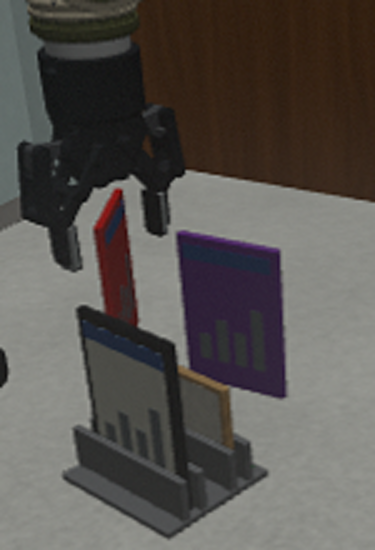

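The open jaws straddle the tablet's thickness above its top edge, with the tablet at crop (130,400) and the fingers at (65,240) and (155,205). I'll go down and close.

Call:
send_rows(
  claw=[-1, -1, -1, -1, -1, -1, 0.2, 0.6, 1, 1, 1, 1, 1, 1],
  offset=[
    [0, 0, 0.03],
    [0, 0, 0.06],
    [0, 0, 0.09],
    [0, 0, 0.09],
    [0, 0, 0.09],
    [0, 0, 0.09],
    [0, 0, 0.09],
    [0, 0, 0.09],
    [0, 0, 0.09],
    [0, 0, 0.09],
    [0, 0, 0.09],
    [0, 0, 0.09],
    [0, 0, 0.09],
    [0, 0, 0.09],
  ],
  twist=[0, 0, 0, 0, 0, 0, 0, 0, 0, 0, 0, 0, 0, 0],
)

```text
time: 3.1
tool_pos: [531.1, -214.4, 141.3]
orientation: [-0.0, 0.776, 0.631, 0.0]
ft_force: [0.8, -0.5, 1.5]
opening: 8.9
```

Call:
send_rows(
  claw=[1, 1, 1, 1, 1, 1],
  offset=[
    [0, 0, -0.02],
    [0, 0, -0.04],
    [0, 0, -0.06],
    [0, 0, -0.08],
    [0, 0, -0.08],
    [0, 0, -0.08],
  ],
  twist=[0, 0, 0, 0, 0, 0],
)

```text
time: 3.7
tool_pos: [530.6, -214.1, 220.1]
orientation: [-0.001, 0.776, 0.631, 0.0]
ft_force: [0.0, -0.3, -4.8]
opening: 9.5
```

```bash
python3 - <<'E'
from h import *
np.set_printoptions(precision=4,suppress=True)
plan(570,30,221,0); plan(525,247,221,2.8)
E
```

```text
from [ 530.6 -214.1  220.1] yaw -11.8 t 3.7 F [ 0.  -0.3 -4.8] op 9.5
-> offset [ 0.247  -0.0112 -0.0005] twist -11.8
from [ 530.6 -214.1  220.1] yaw -11.8 t 3.7 F [ 0.  -0.3 -4.8] op 9.5
-> offset [ 0.4503 -0.0995 -0.0001] twist -14.6
```

Call:
send_rows(
  claw=[1, 1, 1, 1, 1, 1, 1, 1, 1, 1, 1, 1, 1, 1, 1, 1, 1, 1, 1, 1],
  offset=[
    [0.02, 0, 0],
    [0.05, -0.002, 0],
    [0.08, -0.004, 0],
    [0.11, -0.005, 0],
    [0.14, -0.006, 0],
    [0.17, -0.008, 0],
    [0.2, -0.009, 0],
    [0.23, -0.01, 0],
    [0.26, -0.018, 0],
    [0.29, -0.03, 0],
    [0.32, -0.044, 0],
    [0.35, -0.058, 0],
    [0.38, -0.07, 0],
    [0.41, -0.083, 0],
    [0.435, -0.093, 0],
    [0.45, -0.099, 0],
    [0.45, -0.099, 0],
    [0.45, -0.099, 0],
    [0.45, -0.099, 0],
    [0.45, -0.099, 0],
  ],
  twist=[0, -1, -2, -3, -4, -5, -6, -7, -8, -9, -10, -11, -12, -13, -14, -14.6, -14.6, -14.6, -14.6, -14.6],
)

```text
time: 5.7
tool_pos: [525.7, 245.6, 220.7]
orientation: [-0.001, 0.69, 0.724, 0.0]
ft_force: [-0.4, 0.4, -3.3]
opening: 9.0
```

```bash
python3 - <<'E'
from h import *
np.set_printoptions(precision=4,suppress=True)
d=grab("scene","s2");t=grab("top","t2")
f=lambda im,x,y,w,h,k:cv2.resize(im[y:y+h,x:x+w],None,fx=k,fy=k,interpolation=cv2.INTER_CUBIC)
a=f(d["image"],380,90,160,220,2.5);b=f(t["image"],80,130,160,220,2.5)
cv2.imwrite("pics/c4.png",np.hstack([a,b])); plan(507,247,137,2.8)
E
```

```text
from [525.6 246.  220.9] yaw 2.8 t 5.8 F [ 0.   0.1 -3.3] op 9.3
-> offset [ 0.0018 -0.0185  0.0839] twist -0.0
```

View pics/c4.png

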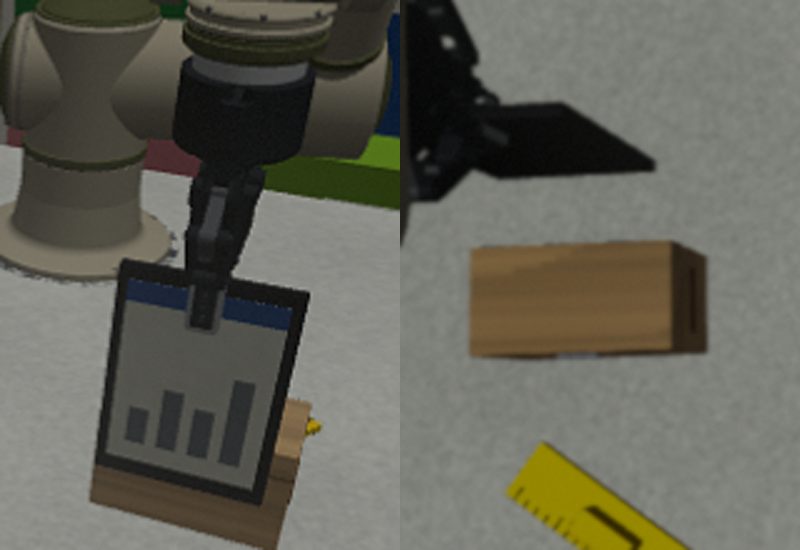

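The tablet hangs squarely in the grip, screen out, in front of the box. Its left-crop corners are about (123,260), (308,293), (262,505) and (97,467). The box top in the right crop is (472,248) to (670,241). The tablet's centre looks shifted a little from the finger, so I'll compute that.

```bash
python3 - <<'E'
from h import *
np.set_printoptions(precision=1,suppress=True)
d=load("s2");t=load("t2")
uv=(np.array([[123,260],[308,293],[262,505],[97,467]])+.5)/2.5+[379.5,89.5]
c,v=ray(d,uv);n=np.array([np.cos(.049),np.sin(.049),0]);p0=np.array([525.6,246,200])+5*n
s=((p0-c)@n)/(v@n);P=c+v*s[:,None];print(P,P.mean(0), "y off",(P.mean(0)-p0)@[-n[1],n[0],0])
b=(np.array([[72,248],[270,241],[272,352],[72,357]])+.5)/2.5+[79.5,129.5]
q=onz(t,b,95);print(q,q.mean(0))
# edges of the tablet bottom from top view, z~88
print(onz(t,(np.array([[254,162],[98,178]])+.5)/2.5+[79.5,129.5],87))
E
```

```text
[[533.4 188.7 260.7]
 [527.7 304.4 261.1]
 [527.7 306.2  90.7]
 [533.4 188.7  87. ]] [530.6 247.  174.9] y off 0.7537815716657712
[[466.6 315.6  95. ]
 [471.8 168.9  95. ]
 [391.3 164.6  95. ]
 [387.  311.2  95. ]] [429.2 240.1  95. ]
[[531.9 185.7  87. ]
 [520.1 302.9  87. ]]
```

Call:
send_rows(
  claw=[1, 1, 1, 1, 1, 1, 1, 1],
  offset=[
    [0, -0.019, 0],
    [0, -0.019, 0.02],
    [0, -0.019, 0.04],
    [0, -0.019, 0.06],
    [0, -0.019, 0.075],
    [0, -0.019, 0.081],
    [0, -0.019, 0.083],
    [0, -0.019, 0.083],
  ],
  twist=[0, 0, 0, 0, 0, 0, 0, 0],
)

```text
time: 6.6
tool_pos: [506.9, 245.1, 138.4]
orientation: [-0.001, 0.69, 0.724, 0.001]
ft_force: [0.3, 0.5, -3.9]
opening: 9.3
```

Call:
send_rows(
  claw=[1, 1, 1, 1],
  offset=[
    [0, 0, 0.001],
    [0, 0, 0.002],
    [0, 0, 0.003],
    [0, 0, 0.003],
  ],
  twist=[0, 0, 0, 0],
)

```text
time: 7.0
tool_pos: [506.9, 245.1, 135.4]
orientation: [-0.001, 0.69, 0.724, 0.001]
ft_force: [0.0, -0.2, -3.3]
opening: 9.1
```

Call:
send_rows(
  claw=[1, 1, 1],
  offset=[
    [0, 0, 0.001],
    [0, 0, 0.0015],
    [0, 0, 0.002],
  ],
  twist=[0, 0, 0],
)

```text
time: 7.3
tool_pos: [506.9, 245.1, 133.4]
orientation: [-0.001, 0.69, 0.724, 0.001]
ft_force: [0.2, 0.1, -2.8]
opening: 9.6
```

Call:
send_rows(
  claw=[1, 1],
  offset=[
    [0, 0, 0.001],
    [0, 0, 0.001],
  ],
  twist=[0, 0],
)

```text
time: 7.5
tool_pos: [507.2, 245.2, 133.3]
orientation: [-0.0, 0.69, 0.724, 0.001]
ft_force: [-1.0, -1.0, 5.0]
opening: 9.5
```

Call:
send_rows(
  claw=[0.7, 0.6, 0.5, 0.4, 0.3, 0.3, 0.3, 0.3],
  offset=[
    [0, 0, 0],
    [0, 0, 0],
    [0, 0, 0],
    [0, 0, 0],
    [0, 0, 0],
    [0, 0, 0],
    [0, 0, 0],
    [0, 0, 0],
  ],
  twist=[0, 0, 0, 0, 0, 0, 0, 0],
)

```text
time: 8.3
tool_pos: [507.2, 245.2, 133.3]
orientation: [-0.0, 0.69, 0.724, 0.001]
ft_force: [-0.8, -0.2, 0.1]
opening: 30.1
```

Call:
send_rows(
  claw=[0.3, 0.3, 0.3, 0.3, 0.3, 0.3, 0.3, 0.3, 0.3, 0.3, 0.3, 0.3, 0.3, 0.3, 0.3, 0.3],
  offset=[
    [0, -0.003, 0],
    [0, -0.006, 0],
    [0, -0.009, 0],
    [0, -0.012, 0],
    [0, -0.015, 0],
    [0, -0.018, 0],
    [0, -0.021, 0],
    [0, -0.024, 0],
    [0, -0.027, 0],
    [0, -0.03, 0],
    [0, -0.033, 0],
    [0, -0.036, 0],
    [0, -0.039, 0],
    [0, -0.042, 0],
    [0, -0.044, 0],
    [0, -0.044, 0],
  ],
  twist=[0, 0, 0, 0, 0, 0, 0, 0, 0, 0, 0, 0, 0, 0, 0, 0],
)

```text
time: 9.9
tool_pos: [463.1, 243.1, 133.4]
orientation: [-0.0, 0.69, 0.724, 0.001]
ft_force: [-0.2, 0.3, 0.7]
opening: 30.0
```

```bash
python3 - <<'E'
from h import *
np.set_printoptions(precision=4,suppress=True)
d=grab("scene","s3");t=grab("top","t3")
f=lambda im,x,y,w,h,k:cv2.resize(im[y:y+h,x:x+w],None,fx=k,fy=k,interpolation=cv2.INTER_CUBIC)
a=f(d["image"],380,90,160,220,2.5);b=f(t["image"],80,130,160,220,2.5)
cv2.imwrite("pics/c5.png",np.hstack([a,b])); plan(507,247,137,2.8)
E
```

```text
from [463.3 243.1 133.4] yaw 2.8 t 10.0 F [-0.2 -0.4 -0.2] op 29.9
-> offset [ 0.0018  0.0438 -0.0036] twist -0.0
```

View pics/c5.png

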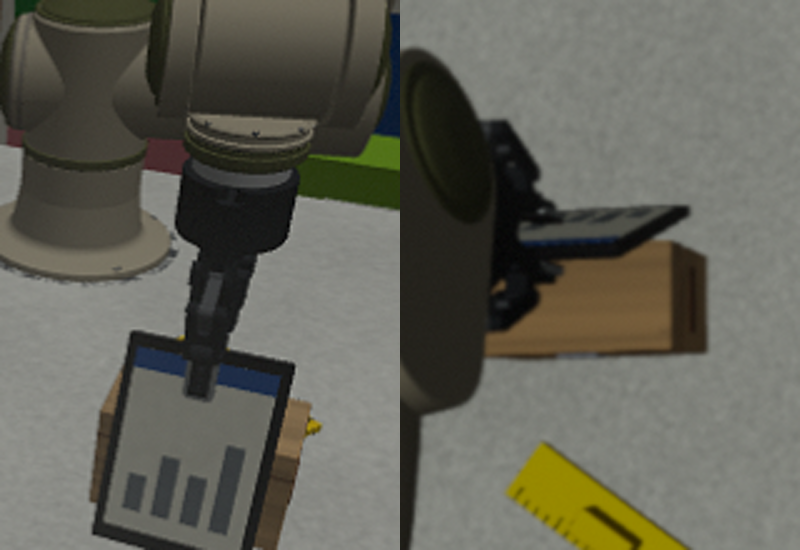

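The tablet leans back onto the box with the screen out, its top edge at left crop (132,332) to (294,365), and the fingers straddle it loosely. I'll open slowly and lift away.

Call:
send_rows(
  claw=[0.2, 0.1, 0, -0.1, -0.2, -0.4, -0.6, -0.8, -1, -1, -1, -1, -1, -1, -1, -1, -1, -1],
  offset=[
    [0, 0, 0],
    [0, 0, 0],
    [0, 0, 0],
    [0, 0, 0],
    [0, 0, 0],
    [0, 0, 0],
    [0, 0, 0],
    [0, 0, 0],
    [0, 0, 0],
    [0, 0, 0],
    [0, 0, 0],
    [0, 0, -0.02],
    [0, 0, -0.04],
    [0, 0, -0.06],
    [0, 0, -0.08],
    [0, 0, -0.1],
    [0, 0, -0.12],
    [0, 0, -0.12],
  ],
  twist=[0, 0, 0, 0, 0, 0, 0, 0, 0, 0, 0, 0, 0, 0, 0, 0, 0, 0],
)

```text
time: 11.8
tool_pos: [464.0, 243.1, 255.7]
orientation: [0.001, 0.69, 0.724, 0.003]
ft_force: [-0.3, 0.8, -0.2]
opening: 85.4
```

```bash
python3 - <<'E'
from h import *
np.set_printoptions(precision=4,suppress=True)
plan(600,150,253,40); plan(643.5,-26,200,76.5)
E
```

```text
from [464.  243.1 255.7] yaw 2.8 t 11.8 F [-0.3  0.8 -0.2] op 85.4
-> offset [-0.0996  0.1313  0.0032] twist -37.2
from [464.  243.1 255.7] yaw 2.8 t 11.8 F [-0.3  0.8 -0.2] op 85.4
-> offset [-0.2777  0.1659  0.0558] twist -73.7
```

Call:
send_rows(
  claw=[-1, -1, -1, -1, -1, -1, -1, -1, -1, -1, -1, -1, -1, -1, -1],
  offset=[
    [-0.02, 0.03, 0],
    [-0.05, 0.06, 0],
    [-0.08, 0.1, 0],
    [-0.11, 0.13, 0],
    [-0.15, 0.14, 0],
    [-0.19, 0.15, 0],
    [-0.22, 0.155, 0],
    [-0.25, 0.16, 0],
    [-0.278, 0.166, 0.02],
    [-0.278, 0.166, 0.05],
    [-0.278, 0.166, 0.055],
    [-0.278, 0.166, 0.055],
    [-0.278, 0.166, 0.055],
    [-0.278, 0.166, 0.055],
    [-0.278, 0.166, 0.055],
  ],
  twist=[-8, -16, -24, -32, -40, -48, -56, -64, -72, -73.7, -73.7, -73.7, -73.7, -73.7, -73.7],
)

```text
time: 13.3
tool_pos: [643.9, -26.0, 201.9]
orientation: [0.004, 0.118, 0.993, 0.002]
ft_force: [-0.5, -0.3, -0.0]
opening: 85.6
```

```bash
python3 - <<'E'
from h import *
np.set_printoptions(precision=4,suppress=True)
d=grab("scene","s4");t=grab("top","t4")
f=lambda im,x,y,w,h,k:cv2.resize(im[y:y+h,x:x+w],None,fx=k,fy=k,interpolation=cv2.INTER_CUBIC)
cv2.imwrite("pics/c6.png",np.hstack([f(d["image"],390,190,140,140,2.8),f(t["image"],90,180,140,140,2.8)]))
plan(643.5,-26,25,76.5)
E
```

```text
from [643.8 -26.2 201.5] yaw 76.5 t 13.4 F [-0.4  0.8 -0.3] op 85.6
-> offset [ 0.0013 -0.0007  0.1764] twist -0.0
```

View pics/c6.png

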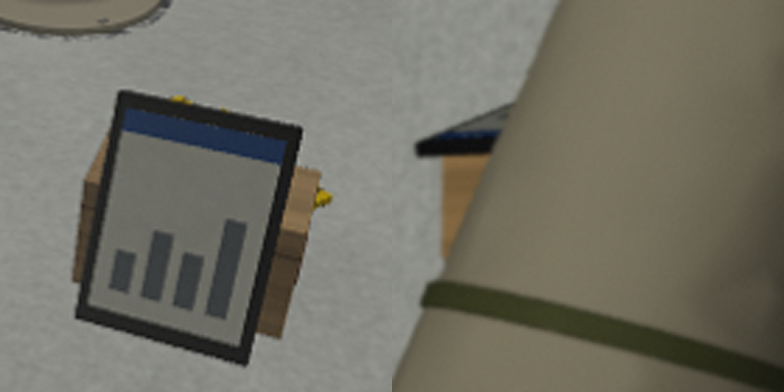

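The tablet stands leaning on the box by itself, released. Its front foot corners are at left crop (76,318) and (246,366), and the top corners at (120,91) and (301,128). In the top view the arm hides most of it.

```bash
python3 - <<'E'
from h import *
np.set_printoptions(precision=1,suppress=True)
d=load("s4");t=load("t4")
uv=(np.array([[76,318],[246,366],[301,128],[120,91]])+.5)/2.8+[389.5,189.5]
P=onz(d,uv[:2],3);T=onz(d,uv[2:],164);print(P,P.mean(0),T,T.mean(0),np.degrees(np.arctan2(-(P[1]-P[0])[0],(P[1]-P[0])[1])))
# ruler pixels colour in scene now vs. expected: contour centroid
im=t["image"];h=cv2.cvtColor(im,cv2.COLOR_BGR2HSV)
E
```

```text
[[511.3 186.7   3. ]
 [505.9 304.3   3. ]] [508.6 245.5   3. ] [[452.1 301.2 164. ]
 [458.2 184.4 164. ]] [455.1 242.8 164. ] 2.6282688044165923
```

Call:
send_rows(
  claw=[-1, -1, -1, -1, -1, -1, -1, -1],
  offset=[
    [0, 0, 0.03],
    [0, 0, 0.06],
    [0, 0, 0.09],
    [0, 0, 0.11],
    [0, 0, 0.13],
    [0, 0, 0.135],
    [0, 0, 0.135],
    [0, 0, 0.135],
  ],
  twist=[0, 0, 0, 0, 0, 0, 0, 0],
)

```text
time: 14.2
tool_pos: [645.3, -25.8, 67.7]
orientation: [0.004, 0.118, 0.993, 0.002]
ft_force: [0.1, -0.1, 0.2]
opening: 85.3
```

```bash
python3 - <<'E'
from h import *
np.set_printoptions(precision=4,suppress=True)
d=grab("scene","s5");t=grab("top","t5")
f=lambda im,x,y,w,h,k:cv2.resize(im[y:y+h,x:x+w],None,fx=k,fy=k,interpolation=cv2.INTER_CUBIC)
cv2.imwrite("pics/c7.png",np.hstack([f(d["image"],220,215,140,140,2.8),f(t["image"],240,80,140,140,2.8)]))
plan(643.5,-26,8,76.5)
E
```

```text
from [645.2 -25.8  67.8] yaw 76.5 t 14.3 F [-0.7  0.4  0. ] op 85.5
-> offset [ 0.0021 -0.0008  0.0598] twist -0.0
```

View pics/c7.png

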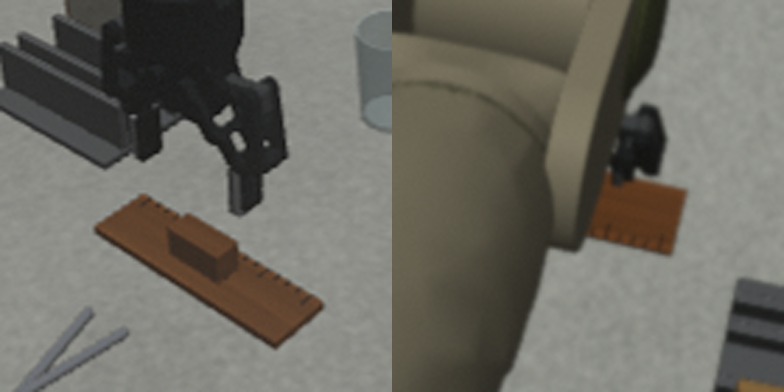

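The open jaws straddle the ends of the brown ruler's grip block, which is at left crop (203,245). I'll go down and grip.

Call:
send_rows(
  claw=[-1, -1, -1, -1, -1, -1, 0, 0.5, 1, 1, 1, 1],
  offset=[
    [0.001, 0, 0.02],
    [0.001, 0, 0.04],
    [0.001, 0, 0.055],
    [0.001, 0, 0.061],
    [0.001, 0, 0.062],
    [0.001, 0, 0.062],
    [0.001, 0, 0.062],
    [0.001, 0, 0.062],
    [0.001, 0, 0.062],
    [0.001, 0, 0.062],
    [0.001, 0, 0.062],
    [0.001, 0, 0.062],
  ],
  twist=[0, 0, 0, 0, 0, 0, 0, 0, 0, 0, 0, 0],
)

```text
time: 15.5
tool_pos: [645.3, -25.5, 6.6]
orientation: [0.005, 0.118, 0.993, 0.002]
ft_force: [-0.1, -0.3, 6.3]
opening: 49.1
```

Call:
send_rows(
  claw=[1, 1, 1, 1, 1],
  offset=[
    [0, 0, -0.01],
    [0, 0, -0.03],
    [0, 0, -0.05],
    [0, 0, -0.06],
    [0, 0, -0.06],
  ],
  twist=[0, 0, 0, 0, 0],
)

```text
time: 16.0
tool_pos: [645.3, -25.8, 68.0]
orientation: [0.006, 0.118, 0.993, 0.002]
ft_force: [-0.7, -0.3, -2.0]
opening: 49.1
```

```bash
python3 - <<'E'
from h import *
np.set_printoptions(precision=4,suppress=True)
d=grab("scene","s6");plan(570,245,66,92.6)
f=lambda im,x,y,w,h,k:cv2.resize(im[y:y+h,x:x+w],None,fx=k,fy=k,interpolation=cv2.INTER_CUBIC)
cv2.imwrite("pics/c8.png",f(d["image"],220,185,160,160,3.5))
E
```

```text
from [644.7 -25.7  66.7] yaw 76.5 t 16.05 F [-0.3 -0.  -1. ] op 48.7
-> offset [0.1359 0.2457 0.0005] twist -16.1
```

View pics/c8.png

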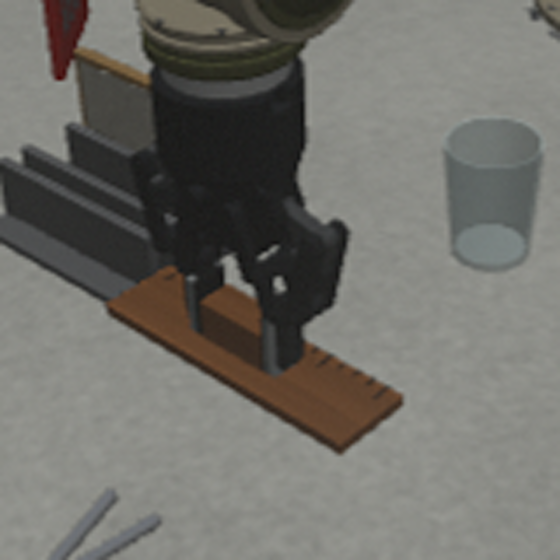

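The ruler is lifted level in the grip, with near corners at crop (108,306), (340,450) and (403,399). I'll carry it to just in front of the tablet.

Call:
send_rows(
  claw=[1, 1, 1, 1, 1, 1, 1, 1, 1, 1, 1, 1, 1],
  offset=[
    [0.01, 0.02, 0],
    [0.022, 0.045, 0],
    [0.037, 0.07, 0],
    [0.052, 0.095, 0],
    [0.067, 0.12, 0],
    [0.08, 0.145, 0],
    [0.094, 0.17, 0],
    [0.108, 0.195, 0],
    [0.122, 0.22, 0],
    [0.132, 0.24, 0],
    [0.136, 0.246, 0],
    [0.136, 0.246, 0],
    [0.136, 0.246, 0],
  ],
  twist=[-1, -2, -4, -6, -8, -10, -12, -14, -15, -16, -16.1, -16.1, -16.1],
)

```text
time: 17.35
tool_pos: [570.0, 244.4, 66.0]
orientation: [0.005, -0.022, 1.0, 0.001]
ft_force: [0.7, -0.2, -0.5]
opening: 48.9
```

Call:
send_rows(
  claw=[1, 1, 1, 1, 1, 1],
  offset=[
    [0, 0, 0.015],
    [0, 0, 0.03],
    [0, 0, 0.045],
    [0, 0, 0.053],
    [0, 0, 0.056],
    [0, 0, 0.056],
  ],
  twist=[0, 0, 0, 0, 0, 0],
)

```text
time: 17.95
tool_pos: [570.5, 244.4, 9.6]
orientation: [0.005, -0.022, 1.0, 0.001]
ft_force: [-0.5, 0.1, -0.8]
opening: 48.9
```

```bash
python3 - <<'E'
from h import *
np.set_printoptions(precision=4,suppress=True)
d=grab("scene","s7");plan(534.5,245.5,7,92.6)
f=lambda im,x,y,w,h,k:cv2.resize(im[y:y+h,x:x+w],None,fx=k,fy=k,interpolation=cv2.INTER_CUBIC)
cv2.imwrite("pics/c9.png",f(d["image"],370,190,180,170,4))
uv=(np.array([[108,306],[340,450],[403,399]])+.5)/3.5+[219.5,184.5]
P=onz(load("s6"),uv,68.5);print(P,"centre",(P[0]+P[2])/2)
E
```

```text
from [570.8 244.5  10.2] yaw 92.5 t 18.0 F [ 1.2 -0.5 -1.2] op 48.9
-> offset [0.0362 0.0026 0.0028] twist -0.1
[[ 645.8541 -117.6789   68.5   ]
 [ 690.1095   56.8782   68.5   ]
 [ 641.3626   67.6284   68.5   ]] centre [643.6084 -25.0252  68.5   ]
```

View pics/c9.png

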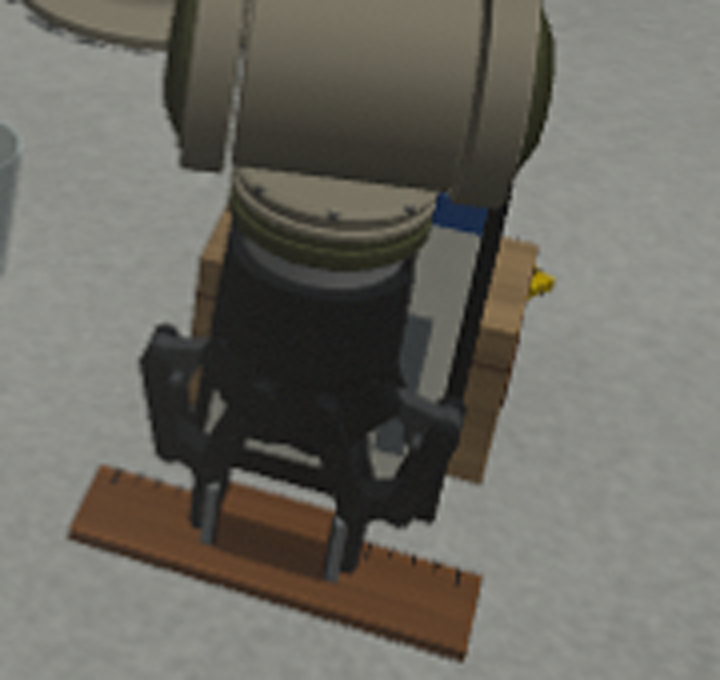

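The ruler hangs about 3 mm above the table, parallel in front of the tablet, with corners at crop (68,533), (464,655), (481,577) and (100,466).

```bash
python3 - <<'E'
from h import *
np.set_printoptions(precision=1,suppress=True)
d=load("s7")
uv=(np.array([[68,533],[464,655],[481,577],[100,466]])+.5)/4+[369.5,189.5]
P=onz(d,uv,11.6);print(P,P.mean(0));v=P[1]-P[0];print(np.degrees(np.arctan2(-v[0],v[1])))
v=P[2]-P[3];print(np.degrees(np.arctan2(-v[0],v[1])))
E
```

```text
[[599.9 155.7  11.6]
 [591.8 333.8  11.6]
 [541.  331.7  11.6]
 [549.  152.9  11.6]] [570.4 243.6  11.6]
2.6154876024810183
2.5683474319573123
```

Call:
send_rows(
  claw=[1, 1, 1, 1, 1, 1, 1, 1],
  offset=[
    [0.008, 0.001, 0.002],
    [0.016, 0.002, 0.002],
    [0.024, 0.002, 0.002],
    [0.03, 0.002, 0.002],
    [0.033, 0.002, 0.002],
    [0.034, 0.002, 0.002],
    [0.034, 0.002, 0.002],
    [0.034, 0.002, 0.002],
  ],
  twist=[0, 0, 0, 0, 0, 0, 0, 0],
)

```text
time: 18.8
tool_pos: [537.0, 245.1, 8.0]
orientation: [0.005, -0.022, 1.0, 0.001]
ft_force: [1.6, 0.7, 0.2]
opening: 48.7
```

Call:
send_rows(
  claw=[1, 1, 1],
  offset=[
    [0.0005, 0, 0],
    [0.001, 0, 0],
    [0.001, 0, 0],
  ],
  twist=[0, 0, 0],
)

```text
time: 19.1
tool_pos: [536.2, 245.0, 8.0]
orientation: [0.006, -0.022, 1.0, 0.001]
ft_force: [4.1, 0.3, -1.3]
opening: 49.0
```

Call:
send_rows(
  claw=[1, 1],
  offset=[
    [0, 0, 0],
    [0, 0, 0],
  ],
  twist=[0, 0],
)

```text
time: 19.3
tool_pos: [536.3, 245.0, 8.1]
orientation: [0.006, -0.022, 1.0, 0.001]
ft_force: [3.2, 0.5, -1.5]
opening: 48.7
```

Call:
send_rows(
  claw=[1, 1, 1],
  offset=[
    [-0.001, 0, 0],
    [-0.001, 0, 0.001],
    [-0.001, 0, 0.0015],
  ],
  twist=[0, 0, 0],
)

```text
time: 19.6
tool_pos: [537.0, 245.0, 6.7]
orientation: [0.005, -0.022, 1.0, 0.001]
ft_force: [-1.9, -2.3, 6.0]
opening: 49.0
```

Call:
send_rows(
  claw=[0, -0.2, -0.4, -0.6, -0.8, -0.8, -0.8, -0.8, -0.8, -0.8, -0.8, -0.8, -0.8, -0.8, -0.8, -0.8, -0.8, -0.8],
  offset=[
    [0, 0, 0],
    [0, 0, 0],
    [0, 0, 0],
    [0, 0, 0],
    [0, 0, 0],
    [0, 0, 0],
    [0, 0, -0.01],
    [0, 0, -0.03],
    [0, 0, -0.06],
    [-0.02, 0, -0.1],
    [-0.04, 0, -0.14],
    [-0.06, -0.03, -0.18],
    [-0.08, -0.07, -0.2],
    [-0.08, -0.11, -0.2],
    [-0.08, -0.15, -0.2],
    [-0.08, -0.19, -0.2],
    [-0.08, -0.22, -0.2],
    [-0.08, -0.22, -0.2],
  ],
  twist=[0, 0, 0, 0, 0, 0, 0, 0, 0, 0, 0, 0, 0, 0, 0, 0, 0, 0],
)

```text
time: 21.4
tool_pos: [624.7, 24.7, 207.9]
orientation: [0.005, -0.02, 1.0, 0.0]
ft_force: [0.6, -0.1, -0.5]
opening: 76.8
```

```bash
python3 - <<'E'
from h import *
d=grab("scene","s8");t=grab("top","t8")
f=lambda im,x,y,w,h,k:cv2.resize(im[y:y+h,x:x+w],None,fx=k,fy=k,interpolation=cv2.INTER_CUBIC)
cv2.imwrite("pics/c10.png",np.hstack([f(d["image"],375,210,150,150,3.7)[:,:450],f(t["image"],80,160,150,150,3.7)[:,:350]]))
cv2.imwrite("pics/c10.png",f(d["image"],385,215,150,140,4.2))
E
```

```text
(no output)
```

View pics/c10.png

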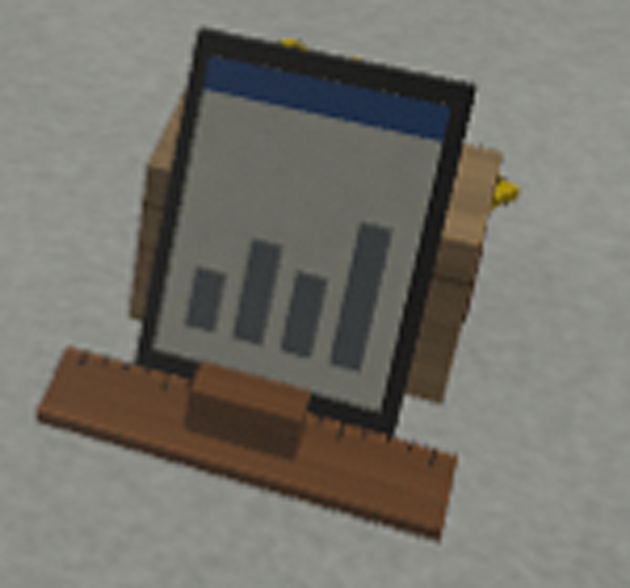

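The tablet leans on the box with the screen out. The ruler lies along its foot with its back edge from crop (68,348) to (457,455), and the tablet's foot corners (140,362) and (388,435) meet that edge. I'll check the numbers and hand in.

```bash
python3 - <<'E'
from h import *
from bench import manip
np.set_printoptions(precision=1,suppress=True)
d=load("s8");g=lambda L:(np.array(L)+.5)/4.2+[384.5,214.5]
R=onz(d,g([[38,415],[440,535],[457,455],[68,348]]),8);T=onz(d,g([[473,88],[200,30]]),164)
c=R.mean(0);v=R[1]-R[0];a=np.arctan2(-v[0],v[1]);print("ruler",c,np.degrees(a))
F=onz(d,g([[141,362],[388,435]]),8);print("foot edge line at z8",F,F.mean(0)); n=np.array([np.cos(a),np.sin(a),0])
print("edge gap",(c-F.mean(0))@n-25,"along",(c-F.mean(0))@[-n[1],n[0],0]);print("tablet top",T.mean(0),"yaw",np.degrees(np.arctan2(*(T[1]-T[0])[:2]*[1,-1])))
b0,b1=load("scene0")["image"],d["image"]
for im in(b0,b1): print("beaker patch mean",im[215:265,340:380].mean((0,1)))
print(manip.get_state()["dq"]); print(manip.close_job())
E
```

```text
ruler [535.9 244.5   8. ] 2.5467379241652033
foot edge line at z8 [[508.7 188.2   8. ]
 [506.1 302.5   8. ]] [507.4 245.3   8. ]
edge gap 3.448934872541834 along -2.11417897676651
tablet top [454.8 242.4 164. ] yaw 2.069463882962635
beaker patch mean [119.9 123.6 119.8]
beaker patch mean [121.1 124.7 120.9]
[ 0.  0.  0.  0. -0.  0.]
the job is handed in; nothing more can be done
None
```

The job is handed in. The tablet leans on the box's far side with its screen out, and the wooden ruler lies along its foot. The run took about 21.5 s of the 67 s, and `close_job` gave no verdict.

- **Tablet:** it leans about 18° (measured at release; the top edge had not moved in the last picture), with its yaw matching the box's at 2 to 3°. It is centred within about 5 mm.
- **Ruler:** it lies flat, parallel to the foot at about 2.5°, and is centred within about 2 mm. I nudged it until the wrist force showed contact with the foot (3 to 4 N), then backed off about 0.7 mm, lowered and released it.
- **Disagreement on the gap:** the last picture puts the tablet's face 3.4 mm behind the ruler's edge. That was read at the ruler's top height. Allowing about 1.6 mm for the lean, the foot gap is roughly 2 mm, more than the contact check suggests but inside the 4 mm limit.
- **Beaker and whiteboard:** the beaker's image patch was essentially unchanged from the start. The whiteboard was still in the stand in a picture taken after the tablet was lifted out. I did not measure how far either had moved.

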